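# Fit the reamer to the citrus press and hold it down

## Task

Take the ribbed reamer out of its parking stand and fit it to the citrus press: turn it until the four ribs of its stem mesh with the cross-shaped slots in the drive, and slide it fully home. Then push it down firmly against the drive's spring, at least two thirds of the way down, as one does to start the press, and finish there, still gripping the reamer between the fingers and pressing. Leave the other things on the worktop where they are.

Things in the scene. Friction and masses are not known exactly. Their poses are not given: they have to be found in the camera images.
- reamer: White plastic reamer, about 90 g, standing upright in the stand at any yaw. Origin on its axis at the shoulder (underside of the collar), z up. Collar: round, diameter 44, from 0 to 32 above the shoulder; grip it from above at any yaw, best centred 20 to 24 up. Above it a dome to 56 up, with four raised ribs along the reamer's x and y axes, exactly above the four ribs of the stem.
- reamer_stem (a point): Lower end of the reamer's stem, on its axis, 21 below the shoulder. The stem's cross-section is a plus sign: two bars 22 long and 6 thick along the reamer's x and y axes; over the lowest 6 mm the bars (20 long there) taper to 3 thick, to lead in.
- stand: Grey parking stand, fixed: a foot of diameter 72, 9 high, with a tube of outer diameter 40 whose rim, 45 above the worktop, carries the reamer's shoulder. Plain round hole, diameter 26, 33 deep. Origin at the centre of its underside. Between stand and press: a toaster (0.2 m high, front at x = 0.45); left: a coffee maker (0.35 m high, x over 0.48); over x = 0.6 a wall cabinet.
- juicer: Motor base of the citrus press, fixed: black, round, diameter 140, flat deck 48 above the worktop, with a small steel spout on the rim at its own -x side (reaching 84 from the axis, up to 54 high). Origin at the centre of its underside; the drive rises on its axis.
- drive_top (a point): Centre of the rim of the drive: a grey socket, outer diameter 40, on the base's axis, rim 80 above the worktop when not pressed. z up, x and y along its crossed slots, each 8.4 wide, 28 long, 24 deep, so the stem fits every quarter turn. Fully home, the reamer's shoulder lies on the rim. The drive starts at any angle and turns about z against a stiff friction of 0.5 N m.
- plunger (a joint): How far the drive is pressed down against its spring, m: 0 up, 0.008 fully down. The spring needs about 4 N before it yields and 12 N fully down (1 N per mm).
- lemon: Lemon, 78x55x56, lying on the worktop; leave alone. Origin at its underside.
- mandarin: Mandarin, 61x60x50, on the worktop; leave alone. Origin at its underside.
- scoop: Measuring scoop, 128x49x26, on the worktop; leave alone. Origin at its underside.
- teaspoon: Teaspoon, 130x26x11, on the worktop; leave alone. Origin at its underside.
- jar: Jar with a lid, diameter 84, height 120, behind at the right; leave alone. Origin at its underside.
- tumbler: Glass tumbler, diameter 81, height 91, behind in the middle; leave alone. Origin at its underside.

How it is judged:
On the way, in this order (a step that is already met when the one before it is completed fails the run):
1. the reamer is gripped and its stem is lifted clear out of the stand (contact force between the fingers and reamer above 2 N and z of the grasp point in the frame of reamer below 0.05 m and z of reamer in the frame of stand above 0.07 m), for 0.1 s.
2. the stem has meshed with the slots of the drive and the reamer is fully home (z of reamer in the frame of drive_top below 0.0025 m and horizontal distance between reamer and drive_top below 0.004 m and angle between reamer's own z axis and vertical below 0.08 rad and (angle between the x axis of reamer and the x axis of drive_top, either way round below 0.2 rad or angle between the x axis of reamer and the y axis of drive_top, either way round below 0.2 rad)), for 0.05 s.
At the end, for the whole second after the job is handed in: The reamer is fully home in the drive (shoulder within 2.5 mm of the rim, axes within 4 mm, upright within 0.08 rad, ribs in the slots), is held between the fingers (finger force over 2 N), and the drive is kept pressed down by more than 4 mm of its 8 mm (all of step 2 and contact force between the fingers and reamer above 2 N and z of the grasp point in the frame of reamer below 0.05 m and value of joint plunger above 0.004 m); the arm keeps its last pose, push and grip.
It fails at once if another thing on the worktop was shifted by more than 30 mm (distance of any of lemon, mandarin, scoop, teaspoon, jar, tumbler from where it was at the start of the episode above 0.03 m).
It also fails if it takes over 43 s, if anything falls off the work surface, if the arm or the gripper's body presses on something with over 40 N, if the wrist force passes 120 N, or if a joint passes its speed limit or range.

## Robot

A 6-joint arm with a two-finger parallel gripper is mounted at the origin on a cart in front of the work surface, level with it; the furniture and walls round the work are solid. World frame = base frame: x ahead of the robot, y to its left, z up, the work surface at z = 0. Lengths are in m, angles in rad, forces in N, time in s.
With the tool pointing down it reaches from about 0.35 to 0.775 m from the base axis. Payload 5.5 kg.
Tool frame: the origin (TCP) lies where the fingers leave the gripper's body, on its centre line; the fingertips stand env.tip_reach ahead of it and the grasp point (between the pads) lies 54 mm ahead of it (env.tip_reach is the distance from the TCP to the fingertips, in m); z points along the fingers, y is the line along which they close (so a half turn about z gives the same grasp; the last joint's range is limited). The gripper opens to 85 mm and grips with 20 to 120 N. Pads are 22 mm wide; open, the fingers measure 114 mm over their backs; the gripper's body (76 mm by 85 mm) begins 54 mm behind the grasp point. The pads swing forward as they close: fully open they stand 13 mm farther back than shut.
Start: joints at [1.17, 0.313, 0.046, 1.304, 0, 1.431], TCP at [0.148, 0.556, 0.304] pointing down, gripper open.
Joint ranges: [-2.76, 2.76], [-0.86, 1.69], [-1.03, 1.26], [-2.2, 2.34], [-1.47, 1.5], [-3.14, 3.14]. Speed limits (rad/s): [2.57, 2.57, 3.14, 3.14, 3.14, 3.14].

## Interface

Orientations are given as a unit quaternion [w, x, y, z].
In Python, from workcell import status, optics, hand_in, env gives the robot as it stands.
- The arm moves only by the shell command python3 -m handwheel 'ROWS' [FORCE]. ROWS is a JSON object whose one key "deltas" holds a list of rows, each a list of 5 numbers: the opening, from -1 (shut) to 1 (fully open), then the shift along the tool's x, y, z in units of 40 mm (1.0 is 40 mm), then the turn about the tool's z in units of 10 degrees (1.0 is 10 degrees). In form: {"deltas": [[jaw, x, y, z, roll], ...]}. A call has 1 to 20 rows; each row shifts and turns the commanded pose from where the row before left it, along the tool's axes as they then stand; what a row does not reach is not made up. A row lasts 1/8 s, in which the tool goes at most 62.5 mm and 10.7 degrees, less where a joint would pass 70% of its speed; a pose out of reach is approached as far as the arm can. A call is refused whole if a number of a shift passes 1 or a number of a turn 1, either way. A call with a gripper value outside its range is refused whole. The fingers move at their own pace and stop on an object; FORCE is the grip in N (left out, the last holds). Time passes only in rows, so rows that do not move let the fingers close. It gives the time, the measured TCP pose, the force, the opening and the grip force at its end, in the units of the state.
- status.get_state(): the state, without advancing time (a new reading comes with each control period).
- optics.read_camera(name): name is "side" or "top"; returns a dict with "frame" (480x640x3 uint8, red, green, blue), "depth" (480x640 float32, m along the optical axis (not along the pixel's ray), 0 where there is no reading), "vfov" (degrees; the focal length in pixels is half the picture's height over the tangent of half this angle, whatever the lens; pixels are square), "cx", "cy" (the principal point, pixels), "k1" (the pictures are not rectified: a ray, as slopes to the right and down, at radius r is drawn at 1 + k1 r^2 times it, then the intrinsics apply), "origin" and "attitude" of the camera in the world. Camera axes: x right, y down, z forward; pixel columns grow to the right and rows downward; lengths in m; the calibration is good to about 2 mm. A picture is of the moment at which its call begins.
- hand_in(): hands the job in; it is judged then, once.
The state is a dict: "clock": time; "joint_pos": joint angles; "qvel": joint speeds; "tau": joint torques, N m; "tcp_pos": TCP position; "orientation": TCP orientation; "wrist_force": force on the tool from outside, world axes, zero at the start; "ft_torque": the same for the moment, N m; "finger_gap": finger opening in m; "grip_force": force on a finger pad.
Only numpy, scipy, OpenCV 4.12 (cv2) and the standard library are available. Lean on these libraries where they do the work, as an engineer would, in place of code of your own. Each camera call takes 0.05 s, during which the arm holds its last target. There are 200 camera calls.

## Working session

There is one attempt and no reset: what is moved stays moved. The work goes in short steps, Python scripts to look and compute and a shell command to move; the robot and the scene stay as the last step left them, time stands still between calls to the robot, and variables do not carry over. Pictures are saved under pics/ and viewed, at most 10 in all, crops included, and the job is handed in when it is done.

```bash
ls; mkdir -p pics
cat > h.py <<'E'
import numpy as np, cv2
from workcell import status, optics, hand_in, env
from scipy.spatial.transform import Rotation as R
def rot(q): return R.from_quat([q[1],q[2],q[3],q[0]]).as_matrix()
def cam(name):
    c=optics.read_camera(name); h,w=c["depth"].shape
    f=h/2/np.tan(np.radians(c["vfov"])/2)
    K=np.array([[f,0,c["cx"]],[0,f,c["cy"]],[0,0,1.]]); c["K"]=K
    v,u=np.mgrid[:h,:w]
    p=cv2.undistortPoints(np.stack([u,v],-1).reshape(-1,1,2).astype(np.float64),K,np.array([c["k1"],0,0,0.,0])).reshape(h,w,2)
    d=c["depth"]; P=np.dstack([p[...,0]*d,p[...,1]*d,d])
    c["R"]=rot(c["attitude"]); c["W"]=P@c["R"].T+np.array(c["origin"]); c["W"][d==0]=np.nan
    c["ray"]=p
    return c
def proj(c,X):
    X=(np.atleast_2d(X)-np.array(c["origin"]))@c["R"]
    return cv2.projectPoints(X,np.zeros(3),np.zeros(3),c["K"],np.array([c["k1"],0,0,0.,0]))[0].reshape(-1,2)
E
python3 - <<'E'
from h import *
s=status.get_state(); print(s, env.tip_reach)
for n in("top","side"):
    c=cam(n); cv2.imwrite(f"pics/{n}0.png",c["frame"][...,::-1]); np.save(n+"W.npy",c["W"])
    print(n,c["origin"],c["R"].round(3).tolist(),c["vfov"],c["k1"])
E
```

```text
pics
{'clock': 0.0, 'joint_pos': array([ 1.17041361e+00,  3.14005793e-01,  4.49800914e-02,  1.30359240e+00,
       -1.20165854e-05,  1.43117895e+00]), 'qvel': array([-2.21262278e-05, -1.07771516e-03,  7.17115612e-04, -2.00266616e-03,
        8.65673193e-04, -2.92179638e-05]), 'tau': array([-5.92779706e-04, -4.80625284e+01,  2.98532134e+01,  1.92855106e-02,
       -3.41222531e-04, -1.90775054e-06]), 'tcp_pos': array([0.14811995, 0.55520496, 0.30300613]), 'orientation': array([-2.37171795e-04,  1.30013515e-01,  9.91511803e-01, -8.79489586e-04]), 'wrist_force': array([ 0.18858209,  0.80398409, -0.36993917]), 'ft_torque': array([-0.03658893, -0.04649466, -0.02986741]), 'grip_force': 0.0, 'finger_gap': 0.08547333880078467} 0.0726
top [ 0.36460608 -0.04710046  1.48239946] [[-0.028, -0.993, 0.114], [-1.0, 0.029, 0.007], [-0.01, -0.114, -0.993]] 49.11564645817656 0.020544428966341618
side [0.39782295 0.8380721  0.80610973] [[-0.991, -0.073, 0.109], [-0.13, 0.63, -0.765], [-0.013, -0.773, -0.634]] 47.819713869270025 -0.14386305522513862
```

View pics/top0.png

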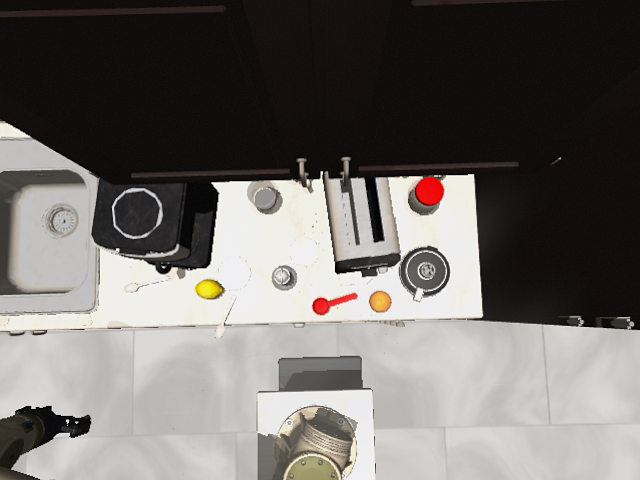

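View pics/side0.png

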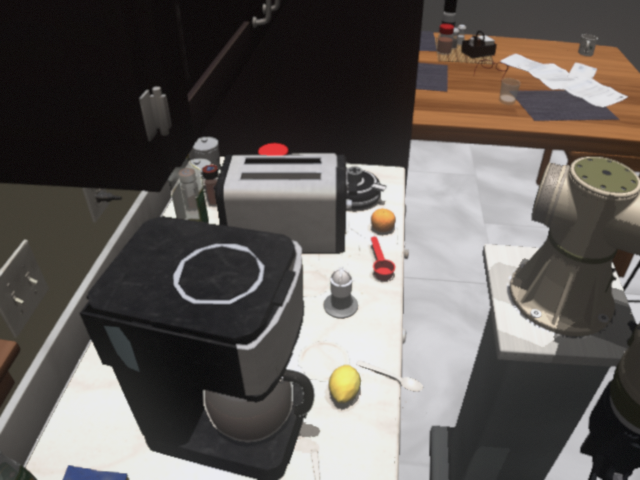

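Top view: reamer in its stand at (284,276), juicer at (425,271) with the spout towards (418,295). The toaster stands between them and the mandarin is at (380,301). The side view shows the reamer at (341,285) and the juicer partly behind the toaster. Next I measure both.

Run:
```python
from h import *
W=np.load("topW.npy"); S=np.load("sideW.npy")
def rep(W,x0,x1,y0,y1,bands):
    m=(W[...,0]>x0)&(W[...,0]<x1)&(W[...,1]>y0)&(W[...,1]<y1)
    for a,b in bands:
        k=m&(W[...,2]>a)&(W[...,2]<b); p=W[k]
        if len(p)>4:
            (cx,cy),r=cv2.minEnclosingCircle(p[:,:2].astype(np.float32))
            print((a,b),len(p),p.mean(0).round(4),"circ",round(cx,4),round(cy,4),round(r,4))
for r,c in((276,284),(271,428),(262,428)): print(W[r,c])
x,y=W[276,284,:2]; 
for n,w in(("top",W),("side",S)):
    print(n); rep(w,x-.05,x+.05,y-.05,y+.05,[(.005,.02),(.04,.05),(.05,.07),(.07,.081),(.081,.12)])
x,y=W[271,425,:2]
for n,w in(("top",W),("side",S)):
    print(n); rep(w,x-.1,x+.1,y-.1,y+.1,[(.042,.053),(.053,.066),(.066,.076),(.076,.09)])
T=cv2.imread("pics/top0.png"); D=cv2.imread("pics/side0.png")
f=lambda I,u,v,h:cv2.resize(I[v-h:v+h,u-h:u+h],(400,300) if 0 else (390,290),interpolation=cv2.INTER_CUBIC)
cv2.imwrite("pics/c.png",np.vstack([np.hstack([f(T,284,276,18),f(T,427,270,28)]),np.hstack([f(D,341,285,32),f(D,365,188,32)])]))
```

```text
[0.45993627 0.06779798 0.10075422]
[ 0.46507905 -0.31931802  0.05850203]
[ 0.49018306 -0.32198896  0.0511295 ]
top
(0.005, 0.02) 289 [0.4582 0.068  0.0083] circ 0.4634 0.0677 0.0661
(0.05, 0.07) 11 [0.451  0.0614 0.0616] circ 0.4544 0.0684 0.0191
(0.07, 0.081) 58 [0.4604 0.0761 0.0764] circ 0.4619 0.0752 0.022
(0.081, 0.12) 150 [0.4606 0.0743 0.0931] circ 0.4613 0.0752 0.0209
side
(0.005, 0.02) 416 [0.4627 0.088  0.0088] circ 0.472 0.0673 0.0501
(0.04, 0.05) 56 [0.462  0.0923 0.0451] circ 0.4623 0.0798 0.0211
(0.05, 0.07) 157 [0.4614 0.0927 0.0601] circ 0.4623 0.0818 0.0209
(0.07, 0.081) 128 [0.4619 0.0899 0.076 ] circ 0.4626 0.0781 0.0217
(0.081, 0.12) 246 [0.4629 0.0835 0.0919] circ 0.4632 0.0778 0.0205
top
(0.042, 0.053) 1427 [ 0.4634 -0.313   0.0484] circ 0.4474 -0.2833 0.1028
(0.053, 0.066) 267 [ 0.4618 -0.3103  0.0559] circ 0.4652 -0.2953 0.0804
(0.066, 0.076) 26 [ 0.4669 -0.2994  0.0713] circ 0.4763 -0.2705 0.0581
(0.076, 0.09) 119 [ 0.4669 -0.313   0.0814] circ 0.4724 -0.2766 0.0583
side
(0.042, 0.053) 494 [ 0.4326 -0.2992  0.0474] circ 0.4485 -0.3038 0.0628
(0.053, 0.066) 74 [ 0.457  -0.3002  0.06  ] circ 0.4364 -0.2974 0.0488
(0.066, 0.076) 62 [ 0.4668 -0.3061  0.0713] circ 0.4675 -0.313 0.0212
(0.076, 0.09) 97 [ 0.4676 -0.3122  0.0788] circ 0.4662 -0.313 0.0226
```

View pics/c.png

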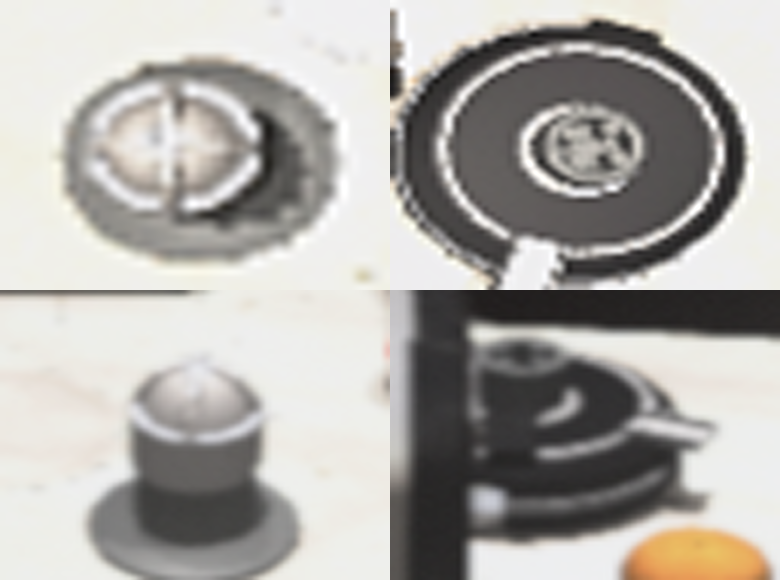

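Crops: the reamer's ribs run nearly along the image axes, and the drive's slots look turned by some 20–45°. I fit both centres and angles with a template.

```bash
cat > fit.py <<'E'
from h import *
F=[cam("top") for _ in range(4)]; c=F[0]
G=np.mean([cv2.cvtColor(f["frame"],cv2.COLOR_RGB2GRAY).astype(float) for f in F],0)
print("noise",np.std([f["frame"][276,284].mean() for f in F]), "depth z", np.nanmedian([f["W"] for f in F],0)[276,284])
def patch(z,x,y,n=121,s=.0005):
    g=(np.arange(n)-n//2)*s; X,Y=np.meshgrid(x+g,y+g,indexing="ij")
    P=proj(c,np.stack([X,Y,X*0+z],-1).reshape(-1,3)).astype(np.float32).reshape(n,n,2)
    return X,Y,cv2.remap(G.astype(np.float32),P[...,0],P[...,1],cv2.INTER_CUBIC)
def corr(a,b,m): a=a[m]-a[m].mean(); b=b[m]-b[m].mean(); return (a*b).sum()/np.sqrt((a*a).sum()*(b*b).sum())
# drive: slot pattern inside rim disc
X,Y,I=patch(.08,.467,-.313); V1=I
res=[]
for x in np.arange(.459,.476,.001):
  for y in np.arange(-.321,-.304,.001):
    dx,dy=X-x,Y-y; r=np.hypot(dx,dy); m=r<.018
    for t in np.radians(np.arange(0,90,3)):
        a=dx*np.cos(t)+dy*np.sin(t); b=-dx*np.sin(t)+dy*np.cos(t)
        T=-(((abs(a)<.014)&(abs(b)<.0042))|((abs(b)<.014)&(abs(a)<.0042))).astype(float)
        T=cv2.GaussianBlur(T,(0,0),3)
        res.append((corr(I,T,m),x,y,np.degrees(t)))
res.sort(reverse=True); print("drive",*[np.round(q,4) for q in res[:12]],sep="\n")
X,Y,I=patch(.09,.462,.0765); V2=I
out=[]
for cx,cy in((.462,.0765),(.461,.0750),(.463,.078)):
    dx,dy=X-cx,Y-cy; r=np.hypot(dx,dy); th=np.arctan2(dy,dx)
    for lo,hi in((.005,.013),(.008,.017)):
        m=(r>lo)&(r<hi); z=(I[m]-I[m].mean())@np.exp(1j*4*th[m]); out.append((round(np.degrees(np.angle(z))/4,1),round(abs(z)/m.sum(),1)))
print("reamer h4 bright",out)
f=lambda I:cv2.resize(I.clip(0,255).astype(np.uint8),(390,390),interpolation=cv2.INTER_CUBIC)
cv2.imwrite("pics/r1.png",np.hstack([f(V2),f(V1)]))
E
python3 fit.py
```

```text
noise 0.27638539919627836 depth z [0.46002391 0.06790361 0.09948408]
drive
[ 0.432  0.468 -0.316  6.   ]
[ 0.4291  0.468  -0.316   3.    ]
[ 0.4285  0.468  -0.316   9.    ]
[ 0.4109  0.467  -0.316   6.    ]
[ 0.4083  0.467  -0.316   9.    ]
[ 0.4074  0.467  -0.316   3.    ]
[ 0.4055  0.468  -0.316  12.    ]
[ 0.3998  0.469  -0.316   6.    ]
[ 0.3979  0.469  -0.316   3.    ]
[ 0.3964  0.468  -0.316   0.    ]
[ 0.3961  0.469  -0.316   9.    ]
[ 0.3916  0.468  -0.315   6.    ]
reamer h4 bright [(np.float64(-10.1), np.float64(0.8)), (np.float64(-1.9), np.float64(0.7)), (np.float64(-18.2), np.float64(0.4)), (np.float64(-39.9), np.float64(0.2)), (np.float64(-1.0), np.float64(2.0)), (np.float64(2.2), np.float64(1.1))]
```

View pics/r1.png

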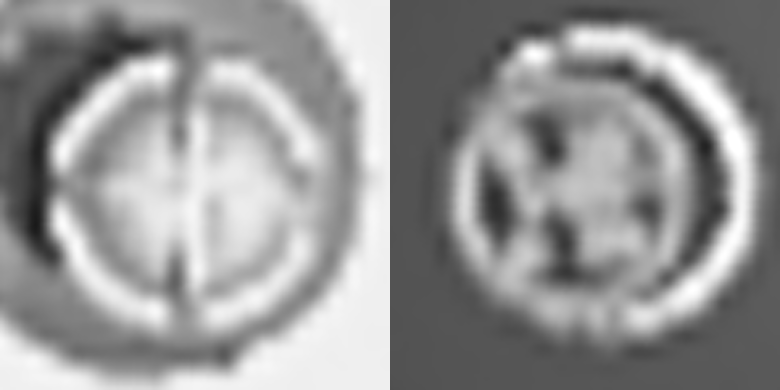

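Reamer: about (0.462, 0.0765), yaw about 1°. The drive is near (0.466, -0.313), but lighting makes its slot angle ambiguous. I move over the stand first, then read the slots from depth.

```bash
python3 -m handwheel '{"deltas":[[1,0,0,0,-0.75],[1,0,0,0,-0.74],[1,-0.56,-0.855,0,0],[1,-0.56,-0.855,0,0],[1,-0.56,-0.855,0,0],[1,-0.56,-0.855,0,0],[1,-0.56,-0.855,0,0],[1,-0.56,-0.855,0,0],[1,-0.56,-0.855,0,0],[1,-0.56,-0.855,0,0],[1,-0.56,-0.855,0,0],[1,-0.56,-0.855,0,0],[1,-0.56,-0.855,0,0],[1,-0.56,-0.855,0,0],[1,-0.56,-0.855,0,0],[1,-0.56,-0.855,0,0]]}' 30
python3 - <<'E'
from h import *
print(status.get_state()["tcp_pos"],status.get_state()["orientation"])
F=[cam("top") for _ in range(5)]; W=np.nanmedian([f["W"] for f in F],0)
np.set_printoptions(linewidth=200)
u,v=proj(F[0],[.4665,-.3135,.08])[0].astype(int); print(u,v)
print((W[v-9:v+10,u-10:u+11,2]*1000).round().astype(int))
print(W[v,u-3],W[v-3,u])
E
```

```text
clock: 2.3
tcp_pos: [0.4621, 0.0753, 0.304]
orientation: [0.0, 0.0, 1.0, 0.0]
wrist_force: [1.4, -0.9, 1.1]
finger_gap: 0.0852
grip_force: 0.0
[0.46213192 0.07527317 0.30402341] [2.48740314e-04 4.71872050e-04 9.99999855e-01 6.68339751e-05]
427 269
[[51 51 47 49 48 47 45 47 50 47 49 52 51 50 48 52 49 51 48 49 49]
 [49 48 48 47 49 48 46 49 51 50 50 47 49 49 49 49 48 52 48 49 48]
 [47 50 49 49 47 49 51 53 51 49 49 47 47 48 48 50 52 51 49 45 47]
 [50 48 49 52 50 49 50 50 51 84 81 82 80 82 48 49 48 46 48 52 44]
 [47 49 49 47 52 52 52 80 82 83 80 79 81 80 80 82 51 46 46 49 48]
 [50 47 49 52 53 62 81 82 81 80 75 76 76 82 78 85 83 53 52 52 49]
 [48 47 51 51 67 82 78 81 58 61 57 56 80 83 81 85 86 80 49 50 51]
 [51 51 54 49 72 80 80 83 80 59 57 65 79 81 81 77 78 82 49 50 44]
 [50 49 50 65 78 81 82 80 78 80 55 62 76 80 73 71 80 83 78 53 51]
 [51 49 51 67 77 77 72 83 73 56 57 56 56 56 55 65 77 79 81 50 46]
 [49 49 51 70 81 82 58 61 59 56 59 57 57 56 55 62 75 81 82 50 49]
 [50 49 50 69 83 82 56 58 56 58 57 57 57 58 56 78 77 80 82 48 51]
 [51 51 50 69 79 82 82 58 57 79 56 55 65 80 82 82 80 83 79 50 49]
 [48 48 51 59 74 79 80 73 80 82 83 58 68 75 79 79 78 79 49 49 48]
 [47 52 49 56 68 81 81 82 81 79 80 59 62 67 74 81 83 81 50 50 50]
 [49 50 52 54 60 70 81 81 79 82 58 57 58 82 83 80 79 50 51 49 52]
 [51 49 51 51 49 58 70 79 84 82 80 83 81 82 81 81 50 50 46 46 48]
 [52 46 49 51 49 51 49 65 72 82 81 81 79 79 50 51 49 48 50 48 48]
 [50 49 47 50 48 51 55 52 49 49 51 50 51 50 51 51 48 51 50 51 50]]
[ 0.46901244 -0.30434574  0.08271972] [ 0.47883233 -0.31754866  0.05726336]
```

The depth shows the slots clearly as a cross, tilted about 10° in the image. I fit it by ray marching.

Run:
```python
from h import *
from scipy.optimize import differential_evolution
F=[cam("top") for _ in range(6)]; c=F[0]; Wm=np.nanmedian([f["W"] for f in F],0)
u,v=proj(c,[.4665,-.3135,.08])[0].astype(int); s=np.s_[v-11:v+12,u-12:u+13]
Z=Wm[s][...,2]; ray=np.dstack([c["ray"][s],np.ones(Z.shape)])@c["R"].T; o=np.array(c["origin"])
def model(p):
    x,y,t=p; out=np.full(Z.shape,.049); done=np.zeros(Z.shape,bool)
    for z in np.arange(.080,.050,-.001):
        q=o+ray*((z-o[2])/ray[...,2])[...,None]; dx,dy=q[...,0]-x,q[...,1]-y
        a=dx*np.cos(t)+dy*np.sin(t); b=-dx*np.sin(t)+dy*np.cos(t)
        cross=((abs(a)<.014)&(abs(b)<.0042))|((abs(b)<.014)&(abs(a)<.0042))
        solid=(np.hypot(dx,dy)<.02)&~(cross&(z>.056)); h=solid&~done; out[h]=z; done|=h
    return out
cost=lambda p:np.minimum(abs(model(p)-Z+.0008),.012).mean()
r=differential_evolution(cost,[(.458,.476),(-.322,-.304),(-.2,1.38)],seed=1,maxiter=60,popsize=15)
print("drive",r.x,np.degrees(r.x[2]),r.fun)
for d in(-12,-6,6,12): print(d,cost(r.x+[0,0,np.radians(d)]))
# reamer from initial picture: cylinder wall/top edge circle at z .077
for n in("top","side"):
    W=np.load(n+"W.npy"); m=(np.hypot(W[...,0]-.462,W[...,1]-.077)<.035)&(W[...,2]>.048)&(W[...,2]<.074)
    p=W[m][:,:2]; f=lambda q:np.minimum(abs(np.hypot(*(p-q[:2]).T)-.022),.004).mean()
    rr=differential_evolution(f,[(.45,.475),(.06,.09)],seed=1); print(n,m.sum(),rr.x,rr.fun)
    if n=="side":
        m=(np.hypot(W[...,0]-.467,W[...,1]+.313)<.035)&(W[...,2]>.054)&(W[...,2]<.076); p=W[m][:,:2]
        f=lambda q:np.minimum(abs(np.hypot(*(p-q[:2]).T)-.020),.004).mean()
        rr=differential_evolution(f,[(.45,.48),(-.33,-.29)],seed=1); print(n,"drive",m.sum(),rr.x,rr.fun)
```

```text
drive [ 0.46645724 -0.31569728  0.14819846] 8.491146082885603 0.0014721785410399528
-12 0.0017960224518796667
-6 0.001704692374017956
6 0.001663121097277562
12 0.001758597922439144
top 24 [0.46175454 0.07613529] 0.0008333500438576423
side 206 [0.46347606 0.07495339] 0.0007640281353929913
side drive 124 [ 0.46842421 -0.3149944 ] 0.0017832322809524296
```

```bash
python3 -m handwheel '{"deltas":[[1,0,0,0.7,0],[1,0,0,0.7,0],[1,0,0,0.7,0],[1,0,0,0.7,0],[1,0,0,0.7,0],[1,0,0,0.6,0],[1,0,0,0.43,0],[-1,0,0,0,0],[-1,0,0,0,0],[-1,0,0,0,0],[-1,0,0,0,0],[-1,0,0,0,0],[-1,0,0,0,0],[-1,0,0,0,0]]}' 40
```

```text
clock: 4.6
tcp_pos: [0.4623, 0.0767, 0.1239]
orientation: [0.001, 0.0, 1.0, 0.0]
wrist_force: [-0.8, 0.8, 6.6]
finger_gap: 0.0424
grip_force: 40.9
```

```bash
python3 -m handwheel '{"deltas":[[-1,0,0,-0.3,0],[-1,0,0,-0.6,0],[-1,0,0,-0.75,0],[-1,0,0,-0.75,0],[-1,0,0,-0.75,0],[-1,0,0,-0.75,0],[-1,0,0,-0.75,0],[-1,0,0,-0.6,0],[-1,0,0,-0.3,0],[-1,0,0,0,0]]}'
python3 - <<'E'
from h import *
s=status.get_state(); t=s["tcp_pos"]; print(t,rot(s["orientation"]).round(4).tolist(),s["wrist_force"],s["grip_force"])
c=cam("side"); u,v=proj(c,[t[0],t[1],t[2]-.085])[0].astype(int); print(u,v)
h=42; cv2.imwrite("pics/s2.png",cv2.resize(c["frame"][v-h:v+h,u-h:u+h,::-1],(590,590),interpolation=cv2.INTER_CUBIC))
P=c["W"]; m=(np.hypot(P[...,0]-t[0],P[...,1]-t[1])<.03); 
for a in np.arange(.06,.104,.004):
    k=m&(abs(P[...,2]-(t[2]-a))<.002); p=P[k]
    if len(p): print(round(a,3),len(p),p.mean(0).round(4),np.ptp(p[:,0]).round(4),p[:,1].max().round(4))
E
```

```text
clock: 5.85
tcp_pos: [0.4617, 0.0765, 0.3454]
orientation: [0.001, 0.0, 1.0, 0.0]
wrist_force: [-0.6, -1.7, -1.5]
finger_gap: 0.0428
grip_force: 40.9
[0.4617083  0.07651547 0.34536618] [[-1.0, 0.0008, 0.0014], [0.0008, 1.0, 0.0001], [-0.0014, 0.0001, -1.0]] [-0.60691139 -1.69838569 -1.50997255] 40.87567090988159
342 201
0.06 37 [0.4614 0.0919 0.2857] 0.0423 0.1047
0.064 32 [0.4599 0.0939 0.2814] 0.042 0.1049
0.068 40 [0.4603 0.0932 0.2775] 0.0421 0.1046
0.072 30 [0.4605 0.0881 0.2737] 0.0424 0.1022
0.076 32 [0.4603 0.0915 0.2695] 0.0403 0.097
0.08 2 [0.4675 0.0862 0.267 ] 0.032 0.0915
0.084 2 [0.4637 0.0879 0.26  ] 0.0003 0.0895
0.088 9 [0.4613 0.0841 0.2574] 0.0099 0.0876
0.092 22 [0.4618 0.0806 0.2533] 0.0213 0.0865
0.096 13 [0.4629 0.0781 0.249 ] 0.0175 0.0842
0.1 3 [0.4639 0.078  0.2468] 0.0124 0.0833
```

View pics/s2.png

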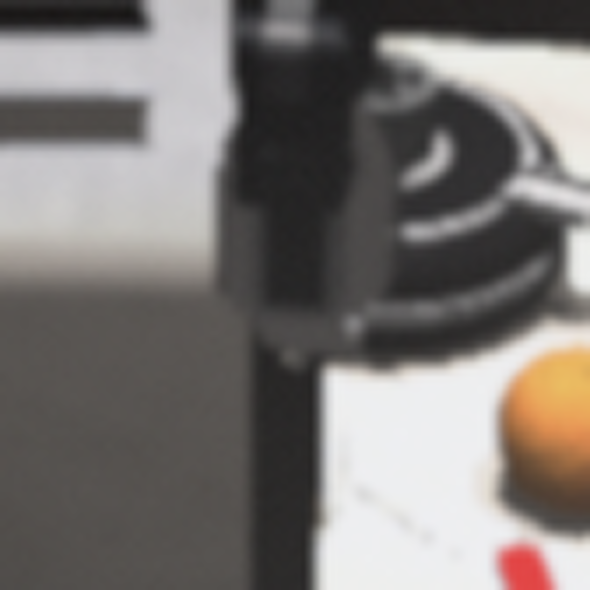

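The side crop shows the reamer held upright between the fingers, collar at about (300,250) and stem tip at (290,360), clear of everything. I carry it over the toaster to the drive, turning it 7.5°.

```bash
python3 -m handwheel '{"deltas":[[-1,0,-0.4,0,0],[-1,0,-0.7,0,0],[-1,0,-0.9,0,0],[-1,0,-0.9,0,0],[-1,0,-0.9,0,0],[-1,0,-0.9,0,0],[-1,0,-0.9,0,0],[-1,0,-0.9,0,0],[-1,0,-0.9,0,0],[-1,0,-0.9,0,0],[-1,-0.06,-0.7,0,0],[-1,-0.07,-0.4,0,0],[-1,0,-0.28,0,0],[-1,0,0,0,-0.4],[-1,0,0,0,-0.35],[-1,0,0,0,0],[-1,0,0,0,0]]}'
python3 - <<'E'
from h import *
s=status.get_state(); print(s["tcp_pos"],rot(s["orientation"]).round(4).tolist(),s["wrist_force"],s["joint_pos"].round(2))
E
```

```text
clock: 8.02
tcp_pos: [0.4664, -0.3103, 0.3447]
orientation: [-0.0, -0.065, 0.998, 0.0]
wrist_force: [-0.7, -0.8, -0.7]
finger_gap: 0.0429
grip_force: 40.9
[ 0.46644463 -0.31029533  0.3446801 ] [[-0.9916, -0.1294, -0.0], [-0.1294, 0.9916, 0.0002], [0.0, 0.0002, -1.0]] [-0.66655121 -0.75068787 -0.65256586] [-0.73  0.28  0.1   1.39  0.   -0.86]
```

```bash
python3 -m handwheel '{"deltas":[[-1,0,-0.106,0.3,0],[-1,0,0,0.6,0],[-1,0,0,0.7,0],[-1,0,0,0.7,0],[-1,0,0,0.7,0],[-1,0,0,0.5,0],[-1,0,0,0.3,0],[-1,0,0,0,0],[-1,0,0,0,0]]}'
python3 - <<'E'
from h import *
s=status.get_state(); t=s["tcp_pos"]; print(t,rot(s["orientation"]).round(4)[:2,:2].tolist(),s["wrist_force"])
c=cam("side"); u,v=proj(c,[t[0],t[1],t[2]-.1])[0].astype(int); print(u,v)
h=36; cv2.imwrite("pics/s3.png",cv2.resize(c["frame"][v-h:v+h,u-h:u+h,::-1],(590,590),interpolation=cv2.INTER_CUBIC))
E
```

```text
clock: 9.15
tcp_pos: [0.4674, -0.3152, 0.1934]
orientation: [0.0, -0.065, 0.998, -0.0]
wrist_force: [-0.1, 0.4, -0.2]
finger_gap: 0.0428
grip_force: 40.9
[ 0.46736362 -0.31517244  0.19336501] [[-0.9916, -0.1297], [-0.1297, 0.9916]] [-0.14437377  0.37057085 -0.16553701]
354 165
```

View pics/s3.png

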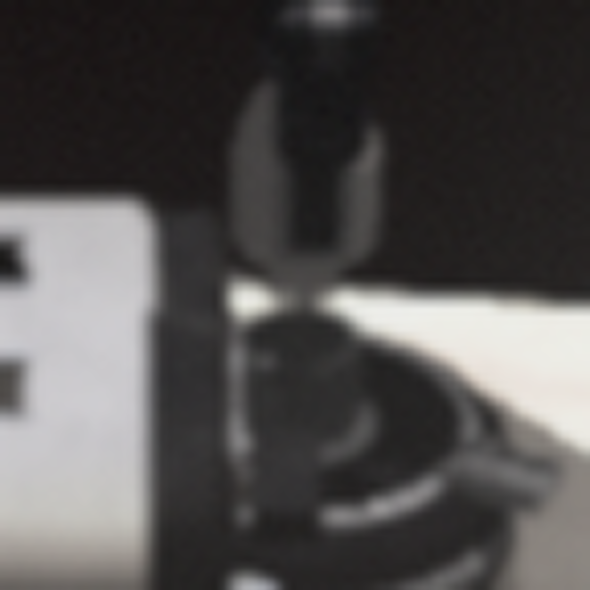

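The stem (column ~300) sits over the centre of the socket (columns 245–360), aligned. I descend gently.

```bash
python3 -m handwheel '{"deltas":[[-1,0,0,0.15,0],[-1,0,0,0.12,0],[-1,0,0,0.12,0],[-1,0,0,0.12,0],[-1,0,0,0,0],[-1,0,0,0,0]]}'
```

```text
clock: 9.95
tcp_pos: [0.467, -0.3149, 0.1723]
orientation: [0.0, -0.065, 0.998, 0.0]
wrist_force: [0.3, 0.0, -1.1]
finger_gap: 0.0425
grip_force: 40.9
```

```bash
python3 -m handwheel '{"deltas":[[-1,0,0,0.1,0],[-1,0,0,0.1,0],[-1,0,0,0.1,0],[-1,0,0,0,0],[-1,0,0,0,0]]}'
```

```text
clock: 10.58
tcp_pos: [0.467, -0.3149, 0.1603]
orientation: [0.0, -0.065, 0.998, 0.0]
wrist_force: [0.4, 0.3, -0.0]
finger_gap: 0.0428
grip_force: 40.9
```

```bash
python3 -m handwheel '{"deltas":[[-1,0,0,0.05,0],[-1,0,0,0.03,0],[-1,0,0,0.03,0],[-1,0,0,0,0],[-1,0,0,0,0]]}' 80
```

```text
clock: 11.2
tcp_pos: [0.4672, -0.315, 0.1566]
orientation: [0.0, -0.065, 0.998, -0.0]
wrist_force: [-0.6, 1.2, 6.2]
finger_gap: 0.0418
grip_force: 81.2
```

Force rises at full depth, so the reamer is home and the spring is starting to yield. I press further.

```bash
python3 -m handwheel '{"deltas":[[-1,0,0,0.04,0],[-1,0,0,0.04,0],[-1,0,0,0.04,0],[-1,0,0,0,0],[-1,0,0,0,0],[-1,0,0,0,0]]}'
```

```text
clock: 11.95
tcp_pos: [0.4672, -0.315, 0.1525]
orientation: [0.001, -0.065, 0.998, -0.001]
wrist_force: [-2.8, 1.7, 10.0]
finger_gap: 0.0417
grip_force: 81.7
```

```bash
python3 -m handwheel '{"deltas":[[-1,0,0,0.03,0],[-1,0,0,0.03,0],[-1,0,0,0,0],[-1,0,0,0,0]]}'
python3 - <<'E'
from h import *
s=status.get_state(); t=s["tcp_pos"]
c=cam("side"); u,v=proj(c,[t[0],t[1],t[2]-.08])[0].astype(int)
h=36; cv2.imwrite("pics/s4.png",cv2.resize(c["frame"][v-h:v+h,u-h:u+h,::-1],(590,590),interpolation=cv2.INTER_CUBIC))
E
```

```text
clock: 12.45
tcp_pos: [0.4673, -0.315, 0.1509]
orientation: [0.001, -0.065, 0.998, -0.001]
wrist_force: [-3.9, 2.9, 16.0]
finger_gap: 0.0421
grip_force: 83.0
```

View pics/s4.png

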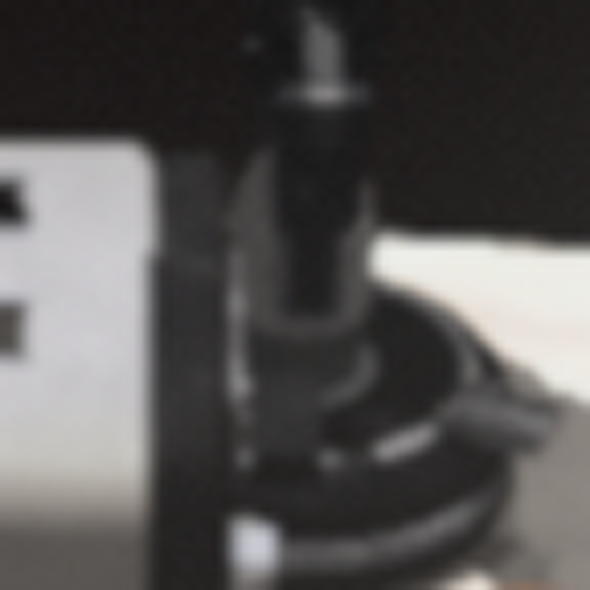

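The collar's underside (about (305,330)) sits directly on the socket rim with no gap. The force of 16 N exceeds the spring's 12 N, so the drive is at its stop, and I hand in.

```bash
python3 -c "
from workcell import hand_in
print(hand_in())"
```

```text
the job is handed in; nothing more can be done
None
```

The reamer is fitted fully home in the drive, still gripped at about 83 N and pressed down with 16 N (the spring needs 12 N fully down); I handed the job in at 12.5 s, and no verdict came back.

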